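# Seat the aperture plate and set the electrode lift by clicks

### The arm

A 7-joint arm with a two-finger parallel gripper is mounted at the origin on a cart in front of the work surface, level with it; the furniture and walls round the work are solid. World frame = base frame: x ahead of the robot, y to its left, z up, the work surface at z = 0. Lengths are in m, angles in rad, forces in N, time in s.
With the tool pointing down it reaches from about 0.35 to 0.9 m from the base axis. Payload 8.1 kg.
Tool frame: the origin (TCP) lies on the front face of the gripper's body, between the roots of the fingers; the fingertips stand 66 mm ahead of it and the grasp point (between the pads) lies 47 mm ahead of it (arm.finger_overhang is the distance from the TCP to the fingertips, in m); z points along the fingers, y is the line along which they close (so a half turn about z gives the same grasp; the last joint's range is limited). The gripper opens to 92 mm and grips with 3 to 60 N. Pads are 19 mm wide; open, the fingers measure 130 mm over their backs; the gripper's body (75 mm by 190 mm) begins 47 mm behind the grasp point.
Start: joints at [1.044, 0.434, 0.025, 1.573, -0.012, 1.134, -0.075], TCP at [0.257, -0.57, 0.292] pointing down, gripper open.
Joint ranges: [-2.62, 2.62], [-0.44, 2.09], [-1.27, 1.32], [0.08, 2.57], [-1.32, 4.46], [0.12, 2], [-2.74, 2.74]. Speed limits (rad/s): [2.22, 2.22, 3.01, 3.01, 3.14, 3.14, 3.14].

### API

Orientations are given as a rotation vector (axis times angle).
In Python, from cell import readout, cams, workorder, spotter, arm gives the robot as it stands.
- The arm moves only by the shell command python3 -m creep 'ROWS' [FORCE]. ROWS is a JSON list of rows, 1 to 10 of them, each of 5 numbers: dx, dy, dz in cm, then a turn about the tool's z in units of 0.2 rad, then the opening from 0.0 (shut) to 1.0 (fully open); each row shifts and turns the commanded pose from where the row before left it, along the tool's axes as they then stand; what a row does not reach is not made up. A row lasts 1/10 s, in which the tool goes at most 0.05 m and 0.15 rad, less where a joint would pass 70% of its speed; a pose out of reach is approached as far as the arm can. The fingers move at their own pace and stop on an object; FORCE is the grip in N (left out, the last holds). Time passes only in rows, so rows that do not move let the fingers close. It prints the time, the measured TCP pose, the force, the opening and the grip force at its end. Input that does not fit is refused with a message, and nothing moves.
- readout.observe(): the state, without advancing time (a new reading comes with each control period).
- cams.get_image(name): name is "scene" or "top" or "wrist"; returns a dict with "image" (384x512x3 uint8, blue, green, red), "fx", "fy", "cx", "cy" (pixels), "distortion" ([k1, k2, p1, p2, k3] as OpenCV has them; the pictures are not rectified), "cam_to_world" (4x4, takes a point from camera to world coordinates); the wrist camera has in their place "mount" (4x4, takes a point from camera to tool coordinates, whose origin is the TCP and whose axes are the flange's). Camera axes: x right, y down, z forward; pixel columns grow to the right and rows downward; lengths in m; the calibration is good to about 2 mm. A picture is of the moment at which its call begins: read the wrist's pose just before it. There is no depth.
- workorder.sign_off(): hands the job in; it is judged then, once.
Trained networks look in a picture, given as the dict that the camera call returned (one of the last four; its "shot" number tells which), for a name from the list of things; names that differ only in an ending like _2 or _b are one class to them, and where a whole thing is asked for, a point or a joint stands for the part that bears it (a point fixed in the world has none). Each returns a list of dicts, best first, with "score" (0 to 1); they miss things now and then, are a little off and sometimes report something else, mostly with a low value. They report only what shows in the picture. A call takes as long as a camera call.
- spotter.boxes_of(picture, name): "centre" ([x, y, z] in m, in the coordinates of the camera as it stood for that picture, good to about 4 mm: the middle of the surface that is visible of it).
The state is a dict: "clock": time; "joints": joint angles; "dq": joint speeds; "joint_efforts": joint torques, N m; "position": TCP position; "ee_rot": TCP orientation; "force": force on the tool from outside, world axes, zero at the start; "ft_torque": the same for the moment, N m; "width": opening from 0.0 (shut) to 1.0 (fully open); "gripper_force": force on a finger pad.
Only numpy, scipy, OpenCV 4.12 (cv2) and the standard library are available. Lean on these libraries where they do the work, as an engineer would, in place of code of your own. Each camera call takes 0.05 s, during which the arm holds its last target. There are 200 camera calls.

### The job

Get the spare spark stand ready for its electrode to be locked: put the loose steel aperture plate, spigot down, into the bore in the top of the stand and press it down until it snaps in and sits level on the block. Only then swing the electrode-lift lever (the one with the black knob) against its spring, counting the clicks of its ratchet by feel, and stop after exactly three clicks: never go over the fourth. The lever springs back when let go, so finish with it still held there at the third click (somebody else will tighten the lock screw), and leave the tools lying around where they are.

Things in the scene. Friction and masses are not known exactly. Their poses are not given: they have to be found in the camera images.
- spark_stand: Spark stand, fixed to the bench: dark base 120 x 180 x 10 mm; on its right an 84 mm square aluminium block, on its left the lever. Origin: centre of the base's underside; x away from the robot, y towards the lever, z up; yaw within 0.3 rad. The block is centred at y = -45 mm, its flat top at z = 56 mm; the lever's pivot axis is at x = 0, y = +55 mm.
- seat (a point): Centre of the bore's mouth, level with the block's top (z = 56 mm). The bore is 43 mm wide and 20 mm deep; 4 mm below the face three spring balls stand 3.5 mm into it. A plate just laid in rests on them 3.5 to 5 mm too high, perhaps a little tilted; a downward push of about 10 N at its middle (12 to 18 N is safe) snaps it home.
- aperture_plate: Loose steel disc, 0.13 kg, flat on the bench, flange up. Flange 60 mm across, z = 8 to 14 mm; under it a spigot 40 mm across, 8 mm deep, with a 3 mm chamfer at its foot; a 14 mm hole in the middle. Origin: centre of the spigot's foot, z up. Take it by the flange's rim. Seated, the flange lies on the block's top and the origin is 8 mm below seat.
- lever: Electrode-lift lever, a flat steel bar that swings level. Origin on the pivot axis, x towards the knob; top of the bar 8 mm above the origin. At rest it lies on a stop, pointing to the robot and 30 degrees left (150 degrees from the stand's x axis). It is swung counter-clockwise seen from above (the knob moves to the right, across the stand's front), at most 1.25 rad.
- knob (a point): Middle of the upright black knob at the lever's end, 22 mm across, from 18 mm below this point (the bar's top) to 15 mm above it; 100 mm from the pivot axis. A spring drives it back: 6 N at rest, 8 N at the third click. The push needed here climbs to 9 to 12 N as the pawl mounts a tooth and falls to 2 to 6 N just past its tip: that fall is the click.
- pivot (a point): Point on the lever's vertical pivot axis, at the knob's height (73 mm above the bench).
- quadrant: Brass quadrant under the lever, fixed; origin on the pivot axis. The lever's pawl rides on its 5 teeth. It is set up to 0.1 rad off the stand's yaw, so the first click comes after 0.16 to 0.36 rad; each next one 0.20 rad (20 mm at the knob) on. Angle of the lever's x axis in the quadrant's frame with the pawl on tooth tips 1 to 5: 2.878, 3.078, 3.278, 3.478, 3.678 rad.
- spark_gauge: Bystander: stepped brass-coloured gauge standing upright, 24 mm wide, 45 mm high; origin at the centre of its foot, z up.
- tip_jar: Bystander: white screw jar with a blue cap, 42 mm wide, 61 mm high, behind the stand; origin at the centre of its foot, z up.
- electrode_brush: Bystander: thin blue brush lying on the bench, 128 x 9 mm; origin under its middle.
- hex_key: Bystander: hex key with an orange sleeve lying on the bench, 102 x 26 x 9 mm; origin under its middle.

How it is judged:
By the outcome, as a careful person would: the job done as asked, in the order asked, and still so for the second after the job is handed in, while the arm keeps its last pose, push and grip.
It also fails if it takes over 69 s, if anything falls off the work surface, if the arm or the gripper's body presses on something with over 40 N, if the wrist force passes 120 N, or if a joint passes its speed limit or range.

## Working session

There is one attempt and no reset: what is moved stays moved. The work goes in short steps, Python scripts to look and compute and a shell command to move; the robot and the scene stay as the last step left them, time stands still between calls to the robot, and variables do not carry over. Pictures are saved under pics/ and viewed, at most 10 in all, crops included, and the job is handed in when it is done.

```bash
mkdir -p pics; cat > h.py <<'E'
import numpy as np,cv2
from scipy.spatial.transform import Rotation as R
from cell import readout,cams,workorder,spotter,arm
def T(p):
    if 'cam_to_world' in p: return np.array(p['cam_to_world'])
    raise KeyError
def shot(n):
    s=readout.observe(); p=cams.get_image(n)
    if n=='wrist':
        M=np.eye(4);M[:3,:3]=R.from_rotvec(s['ee_rot']).as_matrix();M[:3,3]=s['position']
        p['T']=M@np.array(p['mount'])
    else: p['T']=np.array(p['cam_to_world'])
    return p
def K(p): return np.array([[p['fx'],0,p['cx']],[0,p['fy'],p['cy']],[0,0,1.]])
def ray(p,uv,z):
    q=cv2.undistortPoints(np.array([[uv]],float),K(p),np.array(p['distortion'],float))[0,0]
    d=p['T'][:3,:3]@np.array([q[0],q[1],1]);o=p['T'][:3,3]
    return o+d*(z-o[2])/d[2]
def pix(p,X):
    W=np.linalg.inv(p['T']); c=W[:3,:3]@np.array(X)+W[:3,3]
    return cv2.projectPoints(c[None],np.zeros(3),np.zeros(3),K(p),np.array(p['distortion'],float))[0][0,0]
def find(p,name,k=2):
    r=[]
    for d in spotter.boxes_of(p,name)[:k]:
        c=np.array(d['centre']);r.append((round(d['score'],2),np.round(p['T'][:3,:3]@c+p['T'][:3,3],4)))
    return r
E
python3 - <<'E'
from h import *
s=readout.observe();print(s['position'],s['ee_rot'],s['clock'],s['force'],s['width'],arm.finger_overhang)
print(np.round(R.from_rotvec(s['ee_rot']).as_matrix(),3).tolist())
for n in ('top','scene'):
    p=shot(n);cv2.imwrite(f'pics/{n}0.png',p['image']);print(n,np.round(p['T'],3).tolist())
    for o in ['spark_stand','aperture_plate','lever','knob','quadrant','spark_gauge','tip_jar','electrode_brush','hex_key','seat','pivot']:
        try: print(o,find(p,o))
        except Exception as e: print(o,repr(e))
E
```

```text
[ 0.25679853 -0.56934357  0.29147648] [-3.06991143e+00 -6.60338114e-01  6.91704313e-04] 0.0 [-0.0905731   0.03756157 -0.21150613] 0.9972000227313325 0.0655
[[0.912, 0.411, -0.001], [0.411, -0.912, 0.001], [-0.0, -0.002, -1.0]]
top [[0.021, -0.991, 0.135, 0.442], [-1.0, -0.021, -0.005, -0.106], [0.008, -0.135, -0.991, 1.106], [0.0, 0.0, 0.0, 1.0]]
spark_stand [(0.71, array([ 0.4999, -0.2666,  0.0379]))]
aperture_plate [(0.65, array([0.4291, 0.0645, 0.0126]))]
lever [(0.71, array([ 0.4568, -0.1897,  0.0569]))]
knob [(0.85, array([ 0.4609, -0.1919,  0.0547]))]
quadrant [(0.65, array([ 0.498 , -0.2115,  0.0437]))]
spark_gauge []
tip_jar [(0.76, array([ 0.6848, -0.3357,  0.0609]))]
electrode_brush [(0.61, array([0.4731, 0.2487, 0.0091]))]
hex_key [(0.59, array([ 0.498 , -0.2115,  0.0479]))]
seat [(0.56, array([ 0.5041, -0.2676,  0.0336]))]
pivot [(0.96, array([ 0.5057, -0.269 ,  0.034 ]))]
scene [[-0.548, -0.354, 0.758, -0.546], [-0.836, 0.23, -0.498, 0.602], [0.002, -0.906, -0.423, 0.686], [0.0, 0.0, 0.0, 1.0]]
spark_stand [(0.89, array([ 0.4798, -0.2633,  0.038 ]))]
aperture_plate [(0.81, array([0.4272, 0.0607, 0.0175]))]
lever [(0.6, array([ 0.415 , -0.1747,  0.061 ]))]
knob [(0.51, array([ 0.4156, -0.1754,  0.0555]))]
quadrant [(0.51, array([ 0.499 , -0.1893,  0.0443]))]
spark_gauge [(0.72, array([ 0.4786, -0.2606,  0.0354])), (0.63, array([ 0.5159, -0.0013,  0.0159]))]
tip_jar [(0.74, array([ 0.6817, -0.3311,  0.0411]))]
electrode_brush [(0.53, array([0.4755, 0.254 , 0.0082]))]
hex_key [(0.53, array([0.4293, 0.061 , 0.0122]))]
seat [(0.68, array([ 0.4794, -0.2591,  0.034 ]))]
pivot [(0.76, array([ 0.4753, -0.2561,  0.0384])), (0.28, array([ 0.4148, -0.1753,  0.0573]))]
```

View pics/top0.png

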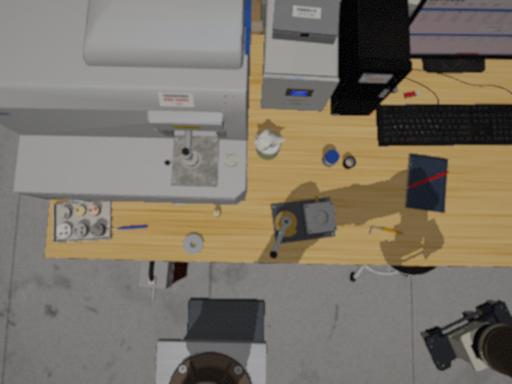

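View pics/scene0.png

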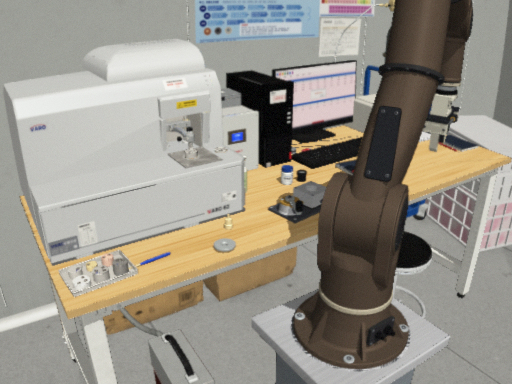

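The top view shows the stand block at (320,216), pivot about (286,222), knob (274,254), plate (193,243), gauge (217,211), jar (331,157) and hex key (386,230). The networks' guesses for the plate, knob and jar agree with this. The scene view shows the plate at (224,245) and the stand at (298,200).

```bash
python3 - <<'E'
from h import *
p=shot('top')
for n,uv,z in [('block',(319,216),.056),('knob',(274,254),.088),('pivot',(286,222),.063),('plate',(193.5,243),.014),('gauge',(217,211),.02),('hex',(386,230),.005)]: print(n,ray(p,uv,z).round(4))
w=shot('wrist');print(np.round(w['mount'],3).tolist(),w['fx'],np.round(w['T'],3).tolist())
E
```

```text
block [ 0.5178 -0.3018  0.056 ]
knob [ 0.4089 -0.1721  0.088 ]
pivot [ 0.4983 -0.2066  0.063 ]
plate [0.4335 0.0605 0.014 ]
gauge [ 0.5289 -0.0061  0.02  ]
hex [ 0.4833 -0.5137  0.005 ]
[[-0.0, -0.96, -0.28, 0.076], [1.0, -0.0, 0.001, 0.001], [-0.001, -0.28, 0.96, -0.092], [0.0, 0.0, 0.0, 1.0]] 268.1639641189789 [[0.411, -0.875, -0.255, 0.326], [-0.912, -0.395, -0.116, -0.539], [0.001, 0.28, -0.96, 0.385], [0.0, 0.0, 0.0, 1.0]]
```

Units first: shifts go in cm and turns go in units of 0.2 rad. So 0.1415 rad is 0.7075.

```bash
python3 -m creep '[[0, 0, 0, 0.7075, 1], [0, 0, 0, 0.7075, 1], [0, 0, 0, 0.7075, 1]]' && python3 -m creep '[[2.45, -3.15, 0, 0, 1], [2.45, -3.15, 0, 0, 1], [2.45, -3.15, 0, 0, 1], [2.45, -3.15, 0, 0, 1], [2.45, -3.15, 0, 0, 1], [2.45, -3.15, 0, 0, 1], [2.45, -3.15, 0, 0, 1], [2.45, -3.15, 0, 0, 1], [2.45, -3.15, 0, 0, 1], [2.45, -3.15, 0, 0, 1]]' && python3 -m creep '[[0, 0, 0, 0, 1], [0, 0, 0, 0, 1], [0, 0, 0, 0, 1]]'
python3 - <<'E'
from h import *
p=shot('wrist');cv2.imwrite('pics/w1.png',p['image'])
for o in ['spark_stand','lever','knob','quadrant','seat','pivot']: print(o,find(p,o))
E
```

```text
clock: 1.6
position: [0.257, -0.5698, 0.2922]
ee_rot: [3.142, -0.01, 0.0]
force: [0.2, -0.9, 0.4]
width: 1.001
gripper_force: 0.0
clock: 2.6
position: [0.5031, -0.2535, 0.2925]
ee_rot: [3.141, -0.001, 0.001]
force: [0.2, -0.7, -0.4]
width: 0.999
gripper_force: 0.0
clock: 2.9
position: [0.5016, -0.256, 0.2922]
ee_rot: [3.141, -0.003, -0.001]
force: [-0.1, -1.4, 0.2]
width: 1.001
gripper_force: 0.0
spark_stand [(0.65, array([ 0.5205, -0.2717,  0.0429]))]
lever [(0.72, array([ 0.466 , -0.1944,  0.0531]))]
knob [(0.82, array([ 0.465 , -0.1953,  0.056 ]))]
quadrant [(0.76, array([ 0.5065, -0.2137,  0.0489]))]
seat [(0.56, array([ 0.5207, -0.2786,  0.0427]))]
pivot [(0.66, array([ 0.5173, -0.2728,  0.0434]))]
```

View pics/w1.png

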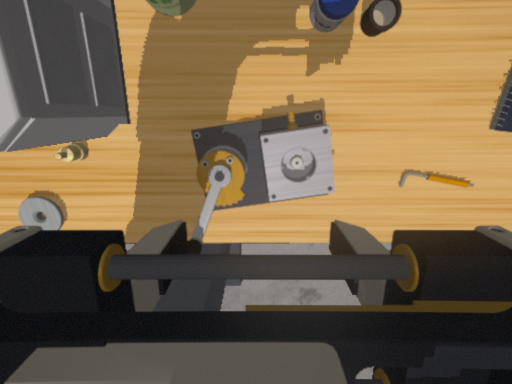

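The wrist view shows the block's top with corners near (261,135), (326,124), (335,193) and (270,203), and the bore at (297,163). The pivot is at (221,175), the plate at (41,213), and the gripper hides the knob. I'll refine the block and bore on an enlarged crop.

```bash
python3 - <<'E'
from h import *
p=shot('wrist');im=p['image']
c=cv2.resize(im[105:215,185:345],None,fx=5,fy=5,interpolation=cv2.INTER_CUBIC);cv2.imwrite('pics/w1c.png',c)
cor=[(261,135),(326,124),(335,193),(270,203)]
g=cv2.cornerSubPix(cv2.cvtColor(im,cv2.COLOR_BGR2GRAY),np.float32(cor)[:,None],(4,4),(-1,-1),(3,50,.01))[:,0]
W=np.array([ray(p,q,.056) for q in g]);print(g.round(1).tolist(),W.round(4).tolist(),W.mean(0).round(4),[np.linalg.norm(W[i]-W[i-1]).round(4) for i in range(4)])
print('bore',ray(p,(297,163),.056),'pivot',ray(p,(221,175),.064))
E
```

```text
Traceback (most recent call last):
cv2.error: OpenCV(4.12.0) :-1: error: (-5:Bad argument) in function 'cornerSubPix'
> Overload resolution failed:
>  - Layout of the output array corners is incompatible with cv::Mat
>  - Expected Ptr<cv::UMat> for argument 'corners'
```

View pics/w1c.png

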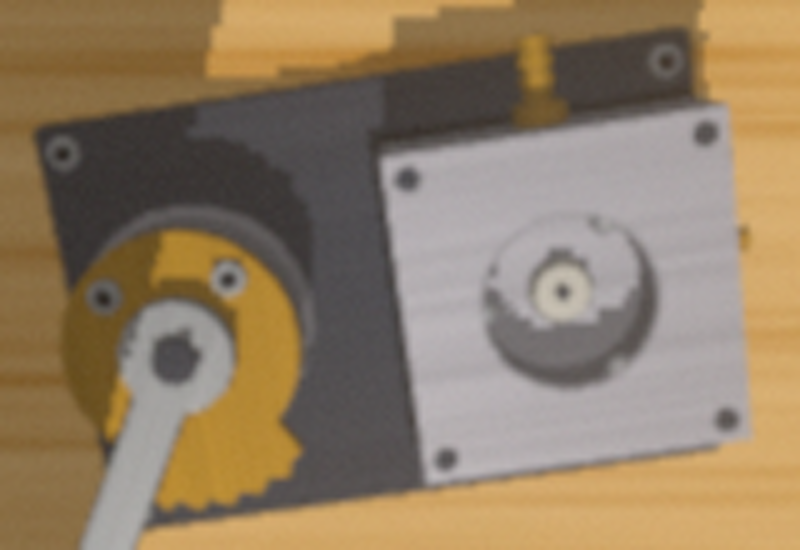

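The crop shows the block's corners at (380,155), (730,100), (750,438) and (425,485). The bore mouth is centred near (571,299), the pivot screw at (175,357), and the quadrant's teeth lie at the lower left.

```bash
python3 - <<'E'
from h import *
from scipy.optimize import least_squares
p=shot('wrist');f=lambda u,v:(185+(u-2)/5,105+(v-2)/5)
c=[(380,155),(730,100),(750,438),(425,485)]
W=np.array([ray(p,f(*q),.056) for q in c]);print(W.round(4).tolist(),W.mean(0).round(4),[np.linalg.norm(W[i]-W[i-1]).round(4) for i in range(4)])
print('bore',ray(p,f(571,299),.056).round(4),'pivot',ray(p,f(175,357),.064).round(4))
loc=[(.042,-.003,.056),(.042,-.087,.056),(-.042,-.087,.056),(-.042,-.003,.056),(0,-.045,.056),(0,.055,.064)]
px=[f(*q) for q in c+[(571,299),(175,357)]]
def pose(x,l):
    C,S=np.cos(x[2]),np.sin(x[2]);return np.array([x[0]+C*l[0]-S*l[1],x[1]+S*l[0]+C*l[1],l[2]])
r=least_squares(lambda x:np.concatenate([pix(p,pose(x,l))-q for l,q in zip(loc,px)]),[.5,-.26,.1])
print('stand',r.x.round(4),r.fun.round(1))
print('seat',pose(r.x,(0,-.045,.056)).round(4),'pivot',pose(r.x,(0,.055,.073)).round(4))
a=np.deg2rad(150);print('knob',pose(r.x,(.1*np.cos(a),.055+.1*np.sin(a),.073)).round(4))
print('plate',ray(p,(41,213),.014).round(4))
E
python3 -m creep '[[0, -5, 0, 0, 1], [0, -5, 0, 0, 1], [0, -5, 0, 0, 1], [0, -5, 0, 0, 1], [0, -5, 0, 0, 1], [0, -5, 0, 0, 1], [-1.5, -1.5, 0, 0, 1], [-2, 0, 0, 0, 1], [-2, 0, 0, 0, 1]]' && python3 -m creep '[[-1.5, 0, 0, 0, 1], [0, 0, 0, 0, 1], [0, 0, 0, 0, 1], [0, 0, 0, 0, 1]]'
python3 - <<'E'
from h import *
p=shot('wrist');cv2.imwrite('pics/w2.png',p['image']);t=shot('top')
print(find(p,'aperture_plate'),find(p,'spark_gauge'),find(t,'aperture_plate'))
E
```

```text
[[0.5518, -0.2592, 0.056], [0.5643, -0.3423, 0.056], [0.4806, -0.3537, 0.056], [0.4681, -0.2709, 0.056]] [ 0.5162 -0.3065  0.056 ] [np.float64(0.0845), np.float64(0.084), np.float64(0.0845), np.float64(0.0837)]
bore [ 0.5166 -0.3066  0.056 ] pivot [ 0.5039 -0.2089  0.064 ]
stand [ 0.5103 -0.2622  0.1376] [ 0.2 -0.5  0.3  0.4  0.4 -0.   0.  -0.8  0.1  0.1 -1.   0.9]
seat [ 0.5165 -0.3068  0.056 ] pivot [ 0.5028 -0.2077  0.073 ]
knob [ 0.4102 -0.1701  0.073 ]
plate [0.4373 0.0596 0.014 ]
clock: 4.25
position: [0.4468, 0.061, 0.2921]
ee_rot: [-3.142, -0.002, 0.0]
force: [0.2, -0.2, 0.0]
width: 0.997
gripper_force: 0.0
clock: 4.65
position: [0.4333, 0.06, 0.2924]
ee_rot: [-3.141, 0.002, -0.001]
force: [0.8, 0.3, 0.7]
width: 1.0
gripper_force: 0.0
[(0.8, array([0.4279, 0.0601, 0.0159]))] [(0.76, array([ 0.5269, -0.0025,  0.0295]))] [(0.6, array([0.4254, 0.0726, 0.013 ]))]
```

View pics/w2.png

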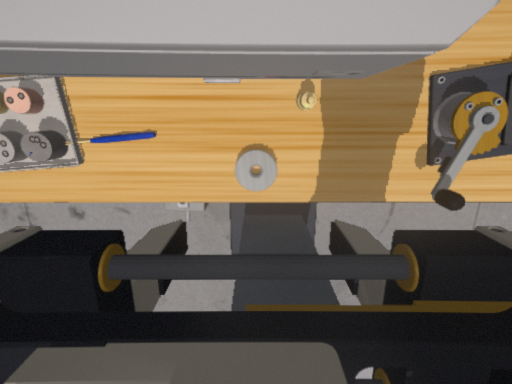

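The plate is at (256,170), the gauge at (308,100) and the knob's top at (450,198).

```bash
python3 - <<'E'
from h import *
p=shot('wrist');im=p['image'];s=readout.observe()
hsv=cv2.cvtColor(im,cv2.COLOR_BGR2HSV);m=((hsv[...,1]<70)).astype(np.uint8);k=np.zeros_like(m);k[140:200,226:288]=1;m=cv2.morphologyEx(m*k,cv2.MORPH_OPEN,np.ones((5,5)))
ct=max(cv2.findContours(m,0,2)[0],key=cv2.contourArea);(u,v),r=cv2.minEnclosingCircle(ct);e=cv2.fitEllipse(ct);print(u,v,r,e,cv2.boundingRect(ct))
for c in ((u,v),e[0]): P=ray(p,c,.012);print(P.round(4))
print('diam',np.linalg.norm(ray(p,(e[0][0]-e[1][1]/2,e[0][1]),.014)-ray(p,(e[0][0]+e[1][1]/2,e[0][1]),.014)))
print(s['position'],ray(p,(450,198),.088))
E
```

```text
255.57098388671875 169.2526092529297 21.109153747558594 ((255.64707946777344, 169.33958435058594), (41.15159225463867, 41.4134635925293), 102.53617095947266) (235, 149, 42, 42)
[0.4323 0.0628 0.012 ]
[0.4322 0.0627 0.012 ]
diam 0.05819867275359013
[0.43272965 0.06009513 0.29210763] [ 0.41383826 -0.16096714  0.088     ]
```

In the tool's units: 0.0435 m is 4.35, -0.0026 m is -0.26.

```bash
python3 -m creep '[[0, -0.26, 4.35, 0, 1], [0, 0, 4.35, 0, 1], [0, 0, 4.35, 0, 1], [0, 0, 4.35, 0, 1], [0, 0, 4.35, 0, 1], [0, 0, 0, 0, 1], [0, 0, 0, 0, 1], [0, 0, 0, 0, 1]]' && python3 -m creep '[[0, 0, 0, 0, 0.6], [0, 0, 0, 0, 0.6], [0, 0, 0, 0, 0.6], [0, 0, 0, 0, 0.6], [0, 0, 0, 0, 0.6], [0, 0, 0, 0, 0.6]]' 30 && python3 -m creep '[[0, 0, 0, 0, 0.6], [0, 0, 0, 0, 0.6], [0, 0, 0, 0, 0.6], [0, 0, 0, 0, 0.6]]'
```

```text
clock: 5.75
position: [0.4338, 0.063, 0.0767]
ee_rot: [-3.141, 0.001, -0.005]
force: [0.1, 0.5, 0.8]
width: 1.003
gripper_force: 0.0
clock: 6.35
position: [0.4327, 0.0627, 0.075]
ee_rot: [3.142, -0.001, 0.001]
force: [-1.0, -0.2, 7.4]
width: 0.635
gripper_force: 30.0
clock: 6.75
position: [0.4327, 0.0628, 0.075]
ee_rot: [3.142, -0.001, 0.001]
force: [-0.4, -1.1, 8.1]
width: 0.636
gripper_force: 30.0
```

```bash
python3 -m creep '[[0, 0, -2, 0, 0.6], [0, 0, -4, 0, 0.6], [0, 0, -4, 0, 0.6], [0, 0, -4, 0, 0.6], [0, 0, -4, 0, 0.6], [0, 0, 0, 0, 0.6], [0, 0, 0, 0, 0.6], [0, 0, 0, 0, 0.6]]'
python3 - <<'E'
from h import *
p=shot('wrist');c=p['image'][150:384,100:420];cv2.imwrite('pics/w3.png',cv2.resize(c,None,fx=2.4,fy=2.4))
s=shot('scene');q=pix(s,(.433,.063,.18)).astype(int);print(q,find(s,'aperture_plate'),find(p,'aperture_plate'))
c=s['image'][max(q[1]-50,0):q[1]+50,q[0]-60:q[0]+60];cv2.imwrite('pics/s3.png',cv2.resize(c,None,fx=5,fy=5,interpolation=2))
E
```

```text
clock: 7.55
position: [0.4316, 0.0624, 0.2535]
ee_rot: [3.141, -0.001, -0.004]
force: [-0.1, 0.1, -2.2]
width: 0.635
gripper_force: 30.0
[221 187] [(0.77, array([0.4215, 0.0602, 0.1931]))] [(0.79, array([0.434 , 0.0618, 0.1951]))]
```

View pics/s3.png

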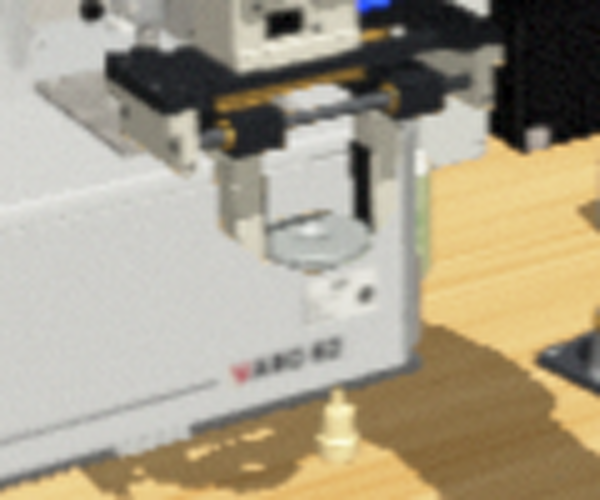

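View pics/w3.png

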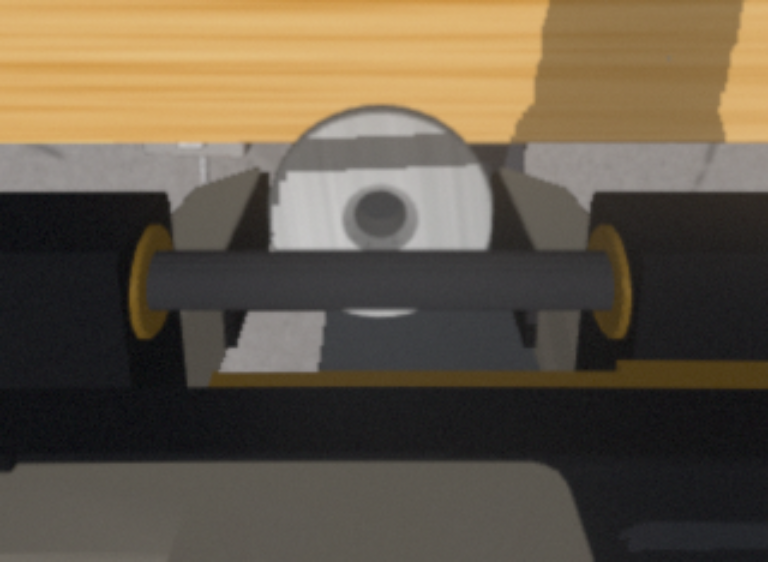

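Both pictures show the plate held level at the fingertips by its rim. In the wrist crop the disc spans columns 272–493 and rows 105–318, with the hole at (381,215).

```bash
python3 - <<'E'
from h import *
p=shot('wrist');s=readout.observe()
M=R.from_rotvec(s['ee_rot']).as_matrix()
for uv in ((382,211.5),(381,216)):
    P=ray(p,(100+(uv[0]-1)/2.4,150+(uv[1]-1)/2.4),s['position'][2]-.0595-(0 if uv[1]<213 else .000));print(P.round(4),(P-s['position']).round(4))
print(s['position'],np.array([.5165,-.3068])-s['position'][:2])
E
```

```text
[0.4335 0.0615 0.1943] [ 0.0014 -0.0012 -0.0595]
[0.4323 0.0618 0.1943] [ 0.0002 -0.0009 -0.0595]
[0.43209536 0.06266292 0.2537922 ] [ 0.08440464 -0.36946292]
```

In the tool's units: 0.0461 m is 4.61, 0.0105 m is 1.05.

```bash
python3 -m creep '[[1.05, 4.61, 0, 0, 0.6], [1.05, 4.61, 0, 0, 0.6], [1.05, 4.61, 0, 0, 0.6], [1.05, 4.61, 0, 0, 0.6], [1.05, 4.61, 0, 0, 0.6], [1.05, 4.61, 0, 0, 0.6], [1.05, 4.61, 0, 0, 0.6], [1.05, 4.61, 0, 0, 0.6], [0, 0, 0, 0, 0.6], [0, 0, 0, 0, 0.6]]' && python3 -m creep '[[0, 0, 3.95, 0, 0.6], [0, 0, 3.95, 0, 0.6], [0, 0, 2, 0, 0.6], [0, 0, 1.95, 0, 0.6], [0, 0, 0, 0, 0.6], [0, 0, 0, 0, 0.6], [0, 0, 0, 0, 0.6], [0, 0, 0, 0, 0.6]]' && python3 - <<'E'
from h import *
s=readout.observe();print(s['position'],s['ee_rot'])
E
```

```text
clock: 8.8
position: [0.5157, -0.3072, 0.2535]
ee_rot: [-3.141, 0.005, 0.003]
force: [-0.2, 0.7, -1.0]
width: 0.639
gripper_force: 30.0
clock: 9.6
position: [0.5169, -0.3062, 0.1375]
ee_rot: [3.141, -0.001, 0.003]
force: [-0.5, 0.2, -1.0]
width: 0.638
gripper_force: 30.0
[ 0.51688063 -0.30616836  0.13753675] [ 3.14071327e+00 -6.86179324e-04  3.01238317e-03]
```

In the tool's units: 0.002 m is 0.2.

```bash
python3 -m creep '[[0, 0, 0.2, 0, 0.6], [0, 0, 0.2, 0, 0.6], [0, 0, 0, 0, 0.6], [0, 0, 0, 0, 0.6]]' && python3 -m creep '[[0, 0, 0.2, 0, 0.6], [0, 0, 0, 0, 0.6], [0, 0, 0, 0, 0.6]]'&& python3 -m creep '[[0, 0, 0.2, 0, 0.6], [0, 0, 0, 0, 0.6], [0, 0, 0, 0, 0.6]]'
```

```text
clock: 10.0
position: [0.5161, -0.3061, 0.1322]
ee_rot: [-3.142, 0.001, 0.0]
force: [-0.4, 0.3, -1.7]
width: 0.637
gripper_force: 30.0
clock: 10.3
position: [0.5161, -0.3061, 0.1301]
ee_rot: [-3.141, 0.001, 0.0]
force: [1.0, -0.2, -0.9]
width: 0.642
gripper_force: 30.0
clock: 10.6
position: [0.5162, -0.3061, 0.1282]
ee_rot: [-3.142, 0.001, 0.0]
force: [-0.3, 0.2, -1.0]
width: 0.637
gripper_force: 30.0
```

In the tool's units: 0.001 m is 0.1.

```bash
python3 -m creep '[[0, 0, 0.1, 0, 0.6], [0, 0, 0, 0, 0.6], [0, 0, 0, 0, 0.6]]' && python3 -m creep '[[0, 0, 0.1, 0, 0.6], [0, 0, 0, 0, 0.6], [0, 0, 0, 0, 0.6]]'
```

```text
clock: 10.9
position: [0.5165, -0.3061, 0.1274]
ee_rot: [3.141, -0.001, 0.001]
force: [0.2, 0.4, -0.7]
width: 0.639
gripper_force: 30.0
clock: 11.2
position: [0.5167, -0.3062, 0.1267]
ee_rot: [3.141, -0.001, 0.002]
force: [0.1, 0.8, 4.2]
width: 0.642
gripper_force: 30.0
```

```bash
python3 -m creep '[[0, 0, 0, 0, 0.85], [0, 0, 0, 0, 0.85], [0, 0, 0, 0, 0.85], [0, 0, -1, 0, 0.85], [0, 0, -1.5, 0, 0.85], [0, 0, 0, 0, 0], [0, 0, 0, 0, 0], [0, 0, 0, 0, 0], [0, 0, 0, 0, 0], [0, 0, 0, 0, 0]]' && python3 - <<'E'
from h import *
p=shot('wrist');c=p['image'][180:330,140:380];cv2.imwrite('pics/w4.png',cv2.resize(c,None,fx=3,fy=3));print(find(p,'aperture_plate'))
E
```

```text
clock: 12.2
position: [0.516, -0.306, 0.1508]
ee_rot: [-3.141, 0.001, 0.001]
force: [-0.5, -0.2, -0.2]
width: 0.462
gripper_force: 0.0
[(0.97, array([ 0.5212, -0.306 ,  0.0691]))]
```

View pics/w4.png

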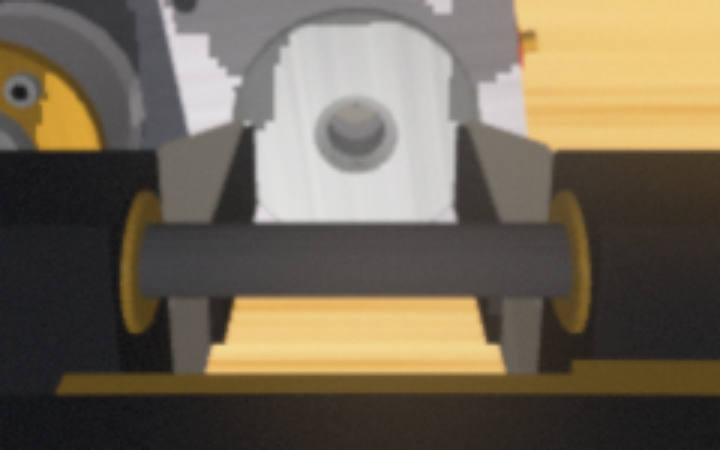

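The plate sits in the bore, centred with its hole at (356,133), and still stands high. Next I'll close the fingers and press.

```bash
python3 -m creep '[[0, 0, 0, 0, 0], [0, 0, 0, 0, 0], [0, 0, 0, 0, 0], [0, 0, 0, 0, 0], [0, 0, 0, 0, 0], [0, 0, 0, 0, 0]]' && python3 -m creep '[[0, 0, 1, 0, 0], [0, 0, 0.7, 0, 0], [0, 0, 0, 0, 0], [0, 0, 0, 0, 0]]' && for i in 1 2; do python3 -m creep '[[0, 0, 0.1, 0, 0], [0, 0, 0, 0, 0]]'; done
```

```text
clock: 12.9
position: [0.5162, -0.3061, 0.1512]
ee_rot: [3.142, -0.001, -0.0]
force: [-0.3, 0.3, -0.4]
width: 0.007
gripper_force: 0.0
clock: 13.3
position: [0.516, -0.3061, 0.1337]
ee_rot: [-3.141, 0.001, 0.001]
force: [0.3, 0.0, 0.2]
width: 0.005
gripper_force: 0.0
clock: 13.5
position: [0.5163, -0.3062, 0.1333]
ee_rot: [3.141, -0.001, 0.0]
force: [0.0, 0.3, 0.7]
width: 0.007
gripper_force: 0.0
clock: 13.7
position: [0.5162, -0.3061, 0.1323]
ee_rot: [3.142, -0.001, 0.0]
force: [-0.4, -0.8, -0.8]
width: 0.006
gripper_force: 0.0
```

```bash
for i in 1 2 3 4; do python3 -m creep '[[0, 0, 0.05, 0, 0], [0, 0, 0, 0, 0], [0, 0, 0, 0, 0]]' | egrep 'posi|force: \['; done
```

```text
position: [0.5163, -0.3062, 0.1319]
force: [-0.0, 1.0, 1.9]
position: [0.5164, -0.3062, 0.1315]
force: [-0.5, -0.2, 5.1]
position: [0.5166, -0.3062, 0.1312]
force: [-1.6, 1.8, 7.0]
position: [0.5166, -0.3064, 0.1307]
force: [0.2, 0.6, 5.2]
```

```bash
for i in 1 2 3 4; do python3 -m creep '[[0, 0, 0.05, 0, 0], [0, 0, 0, 0, 0], [0, 0, 0, 0, 0]]' | egrep 'posi|force: \['; done
```

```text
position: [0.5165, -0.3064, 0.1301]
force: [0.9, -0.4, 3.8]
position: [0.516, -0.306, 0.1289]
force: [-0.1, -0.9, -0.1]
position: [0.5159, -0.306, 0.1284]
force: [0.1, 0.2, 0.2]
position: [0.5161, -0.3061, 0.1282]
force: [-0.1, -1.0, 0.6]
```

```bash
for i in 1 2 3 4 5; do python3 -m creep '[[0, 0, 0.05, 0, 0], [0, 0, 0, 0, 0], [0, 0, 0, 0, 0]]' | egrep 'posi|force: \['; done
```

```text
position: [0.5162, -0.3062, 0.1279]
force: [-2.0, -0.4, 3.8]
position: [0.5162, -0.3062, 0.1279]
force: [-2.1, 1.5, 9.0]
position: [0.5162, -0.3062, 0.1278]
force: [-4.0, 1.6, 14.4]
position: [0.5163, -0.3062, 0.1278]
force: [-6.1, 2.4, 19.1]
position: [0.5163, -0.3062, 0.1277]
force: [-7.3, 3.6, 23.1]
```

The force fell between TCP z 0.130 and 0.129, then turned rigid at 0.128, so the flange top is at 62 mm and the plate has snapped home. Now to the knob.

In the tool's units: -0.035 m is -3.5, -0.034 m is -3.4, 0.1287 rad is 0.6435.

```bash
python3 -m creep '[[0, 0, -1, 0, 0], [0, 0, -3, 0, 0], [0, 0, -3.5, 0, 0.3], [-2.65, -3.4, 0, 0, 0.6], [-2.65, -3.4, 0, 0, 0.6], [-2.65, -3.4, 0, 0, 0.6], [-2.65, -3.4, 0, 0, 0.6], [0, 0, 0, 0.6435, 0.6], [0, 0, 0, 0.6435, 0.6], [0, 0, 0, 0.6435, 0.6]]' && python3 -m creep '[[0, 0, 0, 0, 0.6], [0, 0, 0, 0, 0.6], [0, 0, 0, 0, 0.6], [0, 0, 0, 0, 0.6], [0, 0, 0, 0, 0.6]]' && python3 - <<'E'
from h import *
s=readout.observe();print(s['position'],s['ee_rot']);p=shot('wrist');t=shot('scene')
for q in (p,t):
  for o in ('knob','lever','aperture_plate'): print(o,find(q,o))
print(pix(p,(.4102,-.1701,.088)),pix(p,(.5165,-.3068,.062)))
cv2.imwrite('pics/w5.png',cv2.resize(p['image'],None,fx=1.5,fy=1.5))
E
```

```text
clock: 18.6
position: [0.4103, -0.1698, 0.201]
ee_rot: [3.082, -0.611, 0.001]
force: [0.1, -0.1, 0.9]
width: 0.59
gripper_force: 0.0
clock: 19.1
position: [0.4103, -0.1701, 0.2007]
ee_rot: [3.083, -0.603, -0.0]
force: [-0.7, -1.1, -0.6]
width: 0.596
gripper_force: 0.0
[ 0.41029293 -0.17014739  0.20068246] [ 3.08322843e+00 -6.02686935e-01 -8.09212337e-05]
knob [(0.6, array([ 0.4667, -0.1948,  0.0576])), (0.21, array([ 0.4928, -0.2613,  0.0298]))]
lever [(0.62, array([ 0.466 , -0.1956,  0.0536])), (0.46, array([ 0.493 , -0.2583,  0.028 ]))]
aperture_plate [(0.83, array([ 0.5052, -0.3013,  0.0656]))]
knob [(0.63, array([ 0.4163, -0.1727,  0.0506]))]
lever [(0.62, array([ 0.417 , -0.1734,  0.0597]))]
aperture_plate [(0.51, array([ 0.5074, -0.3026,  0.0642])), (0.35, array([ 0.4747, -0.2099,  0.0293]))]
[257.4604144 210.6604279] [374.42948748   8.28628857]
```

View pics/w5.png

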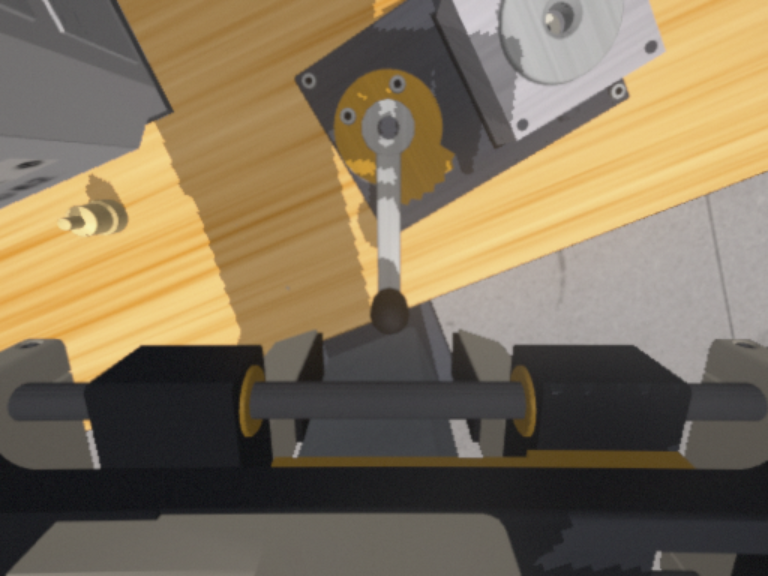

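The knob's top is at (389,310), where I expected it at (386,316), and the lever lies straight along the tool's x axis. The plate's flange lies flat on the block, with its hole at (560,18). I'll descend and grip.

In the tool's units: 0.025 m is 2.5, 0.0245 m is 2.45.

```bash
python3 -m creep '[[0.2, 0, 2.5, 0, 0.6], [0, 0, 2.5, 0, 0.6], [0, 0, 2.45, 0, 0.6], [0, 0, 0, 0, 0.6], [0, 0, 0, 0, 0.6], [0, 0, 0, 0, 0.6]]' && python3 -m creep '[[0, 0, 0, 0, 0.1], [0, 0, 0, 0, 0.1], [0, 0, 0, 0, 0.1], [0, 0, 0, 0, 0.1], [0, 0, 0, 0, 0.1], [0, 0, 0, 0, 0.1], [0, 0, 0, 0, 0.1], [0, 0, 0, 0, 0.1]]' 30
```

```text
clock: 20.1
position: [0.4128, -0.171, 0.1273]
ee_rot: [3.083, -0.604, 0.003]
force: [0.2, -0.3, 0.4]
width: 0.602
gripper_force: 0.0
clock: 20.9
position: [0.4119, -0.1718, 0.1264]
ee_rot: [3.082, -0.605, -0.0]
force: [-1.0, -5.0, 3.0]
width: 0.232
gripper_force: 30.0
```

```bash
cat > m.py <<'E'
from h import *
s=readout.observe();d=np.array(s['position'])[:2]-[.5028,-.2077];f=np.array(s['force'])
a=np.arctan2(d[1],d[0])%(2*np.pi);t=np.array([-np.sin(a),np.cos(a)]);x=R.from_rotvec(s['ee_rot']).as_matrix()[:,0]
print('t %.2f swing %.3f r %.4f push %.1f rad %.1f fz %.1f w %.3f z %.4f tool %.3f'%(s['clock'],a-2.7556,np.hypot(*d),-f[:2]@t,f[:2]@d/np.hypot(*d),f[2],s['width'],s['position'][2],np.arctan2(x[1],x[0])+np.pi-2.7556))
E
python3 m.py
for i in 1 2 3; do python3 -m creep '[[0.01, 0.4, 0, -0.2, 0.1], [0, 0, 0, 0, 0.1], [0, 0, 0, 0, 0.1]]' >/dev/null; python3 m.py; done
```

```text
t 20.90 swing 0.010 r 0.0978 push -5.0 rad -0.9 fz 3.0 w 0.232 z 0.1264 tool -0.002
t 21.20 swing 0.035 r 0.0978 push 3.8 rad 1.6 fz 3.9 w 0.235 z 0.1263 tool 0.038
t 21.50 swing 0.076 r 0.0978 push 4.6 rad 1.7 fz 5.4 w 0.234 z 0.1263 tool 0.078
t 21.80 swing 0.117 r 0.0978 push 4.1 rad 1.1 fz 5.4 w 0.231 z 0.1263 tool 0.118
```

```bash
for i in 1 2 3 4 5 6; do python3 -m creep '[[0, 0.2, 0, -0.1, 0.1], [0, 0, 0, 0, 0.1], [0, 0, 0, 0, 0.1]]' >/dev/null; python3 m.py; done
```

```text
t 22.10 swing 0.137 r 0.0978 push 4.9 rad 1.8 fz 5.8 w 0.235 z 0.1263 tool 0.138
t 22.40 swing 0.157 r 0.0978 push 3.6 rad 0.3 fz 6.9 w 0.229 z 0.1263 tool 0.158
t 22.70 swing 0.176 r 0.0978 push 5.3 rad 0.5 fz 5.7 w 0.232 z 0.1263 tool 0.178
t 23.00 swing 0.194 r 0.0979 push 6.6 rad 0.9 fz 5.6 w 0.235 z 0.1263 tool 0.199
t 23.30 swing 0.214 r 0.0979 push 7.0 rad 0.8 fz 6.3 w 0.232 z 0.1263 tool 0.219
t 23.60 swing 0.235 r 0.0978 push 6.1 rad 1.1 fz 5.2 w 0.231 z 0.1263 tool 0.239
```

```bash
for i in 1 2 3 4 5 6 7 8; do python3 -m creep '[[0, 0.1, 0, -0.05, 0.1], [0, 0, 0, 0, 0.1]]' >/dev/null; python3 m.py; done
```

```text
t 23.80 swing 0.247 r 0.0979 push 5.7 rad 0.3 fz 6.6 w 0.230 z 0.1263 tool 0.249
t 24.00 swing 0.258 r 0.0979 push 5.9 rad -0.3 fz 6.3 w 0.234 z 0.1263 tool 0.259
t 24.20 swing 0.268 r 0.0978 push 5.8 rad 0.3 fz 6.6 w 0.235 z 0.1263 tool 0.269
t 24.40 swing 0.279 r 0.0978 push 5.3 rad 0.7 fz 5.5 w 0.231 z 0.1263 tool 0.279
t 24.60 swing 0.291 r 0.0979 push 4.2 rad 0.9 fz 6.3 w 0.234 z 0.1263 tool 0.289
t 24.80 swing 0.302 r 0.0979 push 3.5 rad 0.6 fz 6.6 w 0.229 z 0.1263 tool 0.299
t 25.00 swing 0.313 r 0.0978 push 4.5 rad -0.3 fz 4.2 w 0.232 z 0.1263 tool 0.309
t 25.20 swing 0.322 r 0.0978 push 4.2 rad 0.0 fz 5.0 w 0.230 z 0.1263 tool 0.319
```

```bash
sed -i "s/^print('t/m=s['ft_torque'];print('eff %.1f Mz %.2f '%(-f[:2]@t-m[2]\/.098,m[2]),end='')\nprint('t/" m.py; python3 m.py
for i in 1 2 3 4 5 6 7 8 9 10; do python3 -m creep '[[0, 0.1, 0, -0.05, 0.1], [0, 0, 0, 0, 0.1]]' >/dev/null; python3 m.py; done
```

```text
eff 4.6 Mz -0.04 t 25.20 swing 0.322 r 0.0978 push 4.2 rad 0.0 fz 5.0 w 0.230 z 0.1263 tool 0.319
eff 6.3 Mz -0.09 t 25.40 swing 0.331 r 0.0979 push 5.4 rad -0.2 fz 6.4 w 0.233 z 0.1263 tool 0.329
eff 7.1 Mz -0.07 t 25.60 swing 0.340 r 0.0978 push 6.4 rad -1.0 fz 5.8 w 0.228 z 0.1263 tool 0.339
eff 7.4 Mz -0.18 t 25.80 swing 0.349 r 0.0978 push 5.5 rad 0.2 fz 5.2 w 0.234 z 0.1263 tool 0.349
eff 7.3 Mz -0.15 t 26.00 swing 0.359 r 0.0978 push 5.8 rad -0.6 fz 5.4 w 0.230 z 0.1263 tool 0.359
eff 7.0 Mz -0.06 t 26.20 swing 0.369 r 0.0978 push 6.4 rad -0.7 fz 6.8 w 0.232 z 0.1263 tool 0.369
eff 8.1 Mz -0.13 t 26.40 swing 0.378 r 0.0978 push 6.8 rad -0.9 fz 6.4 w 0.231 z 0.1263 tool 0.379
eff 8.8 Mz -0.15 t 26.60 swing 0.387 r 0.0978 push 7.3 rad -2.0 fz 6.8 w 0.232 z 0.1263 tool 0.389
eff 9.6 Mz -0.21 t 26.80 swing 0.396 r 0.0978 push 7.5 rad -0.9 fz 6.8 w 0.232 z 0.1263 tool 0.399
eff 10.5 Mz -0.22 t 27.00 swing 0.406 r 0.0978 push 8.3 rad -1.0 fz 7.3 w 0.231 z 0.1263 tool 0.409
eff 10.4 Mz -0.19 t 27.20 swing 0.416 r 0.0978 push 8.5 rad -1.2 fz 6.8 w 0.227 z 0.1263 tool 0.419
```

```bash
for i in 1 2 3 4 5 6 7 8 9 10; do python3 -m creep '[[0, 0.1, 0, -0.05, 0.1], [0, 0, 0, 0, 0.1]]' >/dev/null; python3 m.py; done
```

```text
eff 9.9 Mz -0.18 t 27.40 swing 0.427 r 0.0978 push 8.1 rad -0.9 fz 7.6 w 0.234 z 0.1263 tool 0.429
eff 8.0 Mz -0.08 t 27.60 swing 0.437 r 0.0978 push 7.2 rad -0.8 fz 6.1 w 0.234 z 0.1263 tool 0.439
eff 7.4 Mz -0.04 t 27.80 swing 0.448 r 0.0978 push 7.0 rad -1.1 fz 6.6 w 0.230 z 0.1263 tool 0.449
eff 6.9 Mz 0.01 t 28.00 swing 0.460 r 0.0978 push 7.0 rad -1.9 fz 6.1 w 0.230 z 0.1263 tool 0.459
eff 7.9 Mz -0.11 t 28.20 swing 0.470 r 0.0978 push 6.7 rad -1.8 fz 5.9 w 0.236 z 0.1263 tool 0.469
eff 6.0 Mz -0.01 t 28.40 swing 0.481 r 0.0978 push 5.9 rad -1.5 fz 5.1 w 0.231 z 0.1263 tool 0.479
eff 5.4 Mz 0.04 t 28.60 swing 0.493 r 0.0978 push 5.8 rad -1.6 fz 6.5 w 0.230 z 0.1263 tool 0.489
eff 5.4 Mz 0.00 t 28.80 swing 0.504 r 0.0978 push 5.4 rad -2.0 fz 5.1 w 0.229 z 0.1263 tool 0.499
eff 5.5 Mz -0.00 t 29.00 swing 0.513 r 0.0978 push 5.5 rad -1.0 fz 5.9 w 0.235 z 0.1263 tool 0.509
eff 6.6 Mz -0.03 t 29.20 swing 0.522 r 0.0977 push 6.4 rad -2.6 fz 6.4 w 0.233 z 0.1263 tool 0.520
```

Units first: shifts go in cm and turns go in units of 0.2 rad. So 0.001 m is 0.1, -0.01 rad is -0.05.

```bash
for i in 1 2 3 4 5 6 7 8 9 10 11 12 13 14 15; do python3 -m creep '[[0, 0.1, 0, -0.05, 0.1], [0, 0, 0, 0, 0.1]]' >/dev/null; python3 m.py; done
```

```text
eff 6.5 Mz -0.02 t 29.40 swing 0.531 r 0.0977 push 6.3 rad -2.4 fz 6.0 w 0.234 z 0.1263 tool 0.530
eff 7.4 Mz -0.03 t 29.60 swing 0.540 r 0.0977 push 7.2 rad -2.7 fz 7.0 w 0.229 z 0.1263 tool 0.540
eff 7.1 Mz -0.09 t 29.80 swing 0.549 r 0.0977 push 6.2 rad -1.9 fz 6.2 w 0.229 z 0.1263 tool 0.550
eff 8.1 Mz -0.08 t 30.00 swing 0.559 r 0.0977 push 7.3 rad -3.5 fz 5.7 w 0.232 z 0.1263 tool 0.560
eff 9.1 Mz -0.07 t 30.20 swing 0.568 r 0.0977 push 8.4 rad -2.6 fz 6.9 w 0.231 z 0.1263 tool 0.570
eff 8.6 Mz -0.05 t 30.40 swing 0.577 r 0.0977 push 8.1 rad -2.7 fz 7.7 w 0.232 z 0.1263 tool 0.580
eff 9.5 Mz -0.10 t 30.60 swing 0.586 r 0.0977 push 8.5 rad -2.6 fz 8.2 w 0.232 z 0.1263 tool 0.590
eff 10.4 Mz -0.04 t 30.80 swing 0.596 r 0.0977 push 10.0 rad -3.2 fz 7.5 w 0.234 z 0.1263 tool 0.600
eff 10.9 Mz -0.10 t 31.00 swing 0.606 r 0.0977 push 9.8 rad -3.2 fz 7.3 w 0.233 z 0.1263 tool 0.610
eff 10.2 Mz -0.09 t 31.20 swing 0.616 r 0.0977 push 9.3 rad -3.6 fz 7.0 w 0.230 z 0.1263 tool 0.620
eff 10.2 Mz -0.09 t 31.40 swing 0.627 r 0.0977 push 9.2 rad -3.0 fz 7.3 w 0.231 z 0.1263 tool 0.630
eff 9.7 Mz -0.10 t 31.60 swing 0.636 r 0.0977 push 8.7 rad -4.0 fz 8.0 w 0.232 z 0.1263 tool 0.640
eff 8.1 Mz -0.01 t 31.80 swing 0.648 r 0.0976 push 7.9 rad -2.5 fz 7.2 w 0.229 z 0.1263 tool 0.650
eff 8.2 Mz -0.07 t 32.00 swing 0.660 r 0.0976 push 7.5 rad -1.7 fz 7.0 w 0.233 z 0.1263 tool 0.660
eff 7.6 Mz 0.00 t 32.20 swing 0.670 r 0.0976 push 7.7 rad -3.8 fz 6.5 w 0.231 z 0.1263 tool 0.670
```

```bash
for i in 1 2 3; do python3 -m creep '[[0, 0.1, 0, -0.05, 0.1], [0, 0, 0, 0, 0.1]]' >/dev/null; python3 m.py; done; python3 -m creep '[[0, 0, 0, 0, 0.1], [0, 0, 0, 0, 0.1], [0, 0, 0, 0, 0.1], [0, 0, 0, 0, 0.1], [0, 0, 0, 0, 0.1]]'>/dev/null; python3 m.py
python3 - <<'E'
from h import *
p=shot('wrist');cv2.imwrite('pics/w6.png',cv2.resize(p['image'],None,fx=1.5,fy=1.5))
E
```

```text
eff 7.1 Mz 0.02 t 32.40 swing 0.682 r 0.0976 push 7.2 rad -3.5 fz 5.0 w 0.233 z 0.1263 tool 0.680
eff 5.8 Mz 0.10 t 32.60 swing 0.693 r 0.0976 push 6.8 rad -3.6 fz 4.6 w 0.233 z 0.1263 tool 0.690
eff 5.2 Mz 0.10 t 32.80 swing 0.704 r 0.0976 push 6.2 rad -3.9 fz 5.2 w 0.236 z 0.1263 tool 0.700
eff 4.2 Mz 0.12 t 33.30 swing 0.703 r 0.0977 push 5.4 rad -4.0 fz 6.2 w 0.232 z 0.1263 tool 0.700
```

View pics/w6.png

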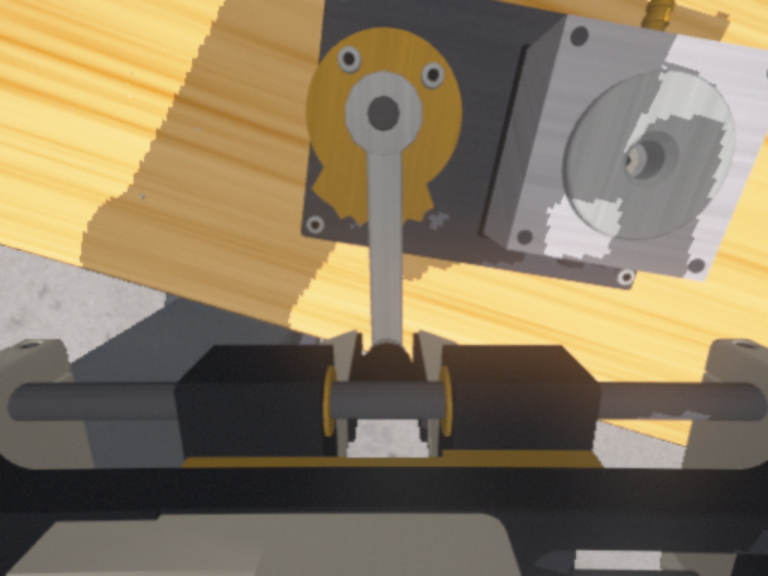

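The lever lies over the middle of the quadrant's five teeth, between (315,190) and (430,205). The knob is gripped at (388,360), and the plate lies flush on the block. The push rose to 10.9 N at 0.61 rad and fell to about 4.5 N at 0.70 rad. Falls one tooth pitch apart, the earlier ones after peaks at 0.21 and 0.41 rad, make this the third click. I'll add a small margin past the tip, still far from the fourth, and hand in.

In the tool's units: 0.001 m is 0.1, -0.01 rad is -0.05.

```bash
python3 -m creep '[[0, 0.1, 0, -0.05, 0.1], [0, 0, 0, 0, 0.1], [0, 0, 0, 0, 0.1], [0, 0, 0, 0, 0.1]]'>/dev/null; python3 m.py; python3 -c "
from cell import workorder
print(workorder.sign_off())"
```

```text
eff 6.3 Mz 0.04 t 33.75 swing 0.712 r 0.0976 push 6.7 rad -3.6 fz 5.5 w 0.234 z 0.1263 tool 0.710
the job is handed in; nothing more can be done
None
```

The aperture plate is snapped home and level on the block, the lever is held gripped just past its third click (about 0.71 rad, fourth not reached), and the job was handed in at 33.75 s; the sign-off gave no verdict, and the press on the plate briefly reached about 23 N, above the 12–18 N you called safe, after it had already seated.

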